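Flip the specimen flag over

TASK

In the specimen rack, find the squat, wide sample jar and push the flag in front of it right over its hinge with your fingertips, until it lies flat on the far side and shows its other face. Nothing needs to be gripped: leave the other two flags and all the containers as they are.

Things in the scene. Friction and masses are not known exactly. Their poses are not given: they have to be found in the camera images.
- rack: Specimen rack, fixed. White base plate 286 mm wide (y), 8 mm thick, from x = -30 to +215 mm. Origin on the counter below the middle of a level hinge rod that runs along y, 80 mm up, on 4 posts (14 x 8 mm, 92 tall) at y = +-45, +-135. +x points from flags to bays, away from the robot; +y left. Turned up to 0.3 rad. Flags on the rod at y = +90 (left), 0, -90 (right), open air under them at x < -30.
- flag_left (a joint): Angle of the left flag, rad: 0 = level towards the robot, bar face up; pi/2 = upright; pi (stop) = level on the far side, disc face up. White paddle 60 mm wide, 4 thick, bead 8 thick along its free edge, 81 mm from the rod's axis to the end. 35 g; stiff hinge (about 0.03 N m friction): stays where it is left. Starts at 0 to 0.3.
- flag_middle (a joint): Angle of the middle flag, rad: 0 = level towards the robot, bar face up; pi/2 = upright; pi (stop) = level on the far side, disc face up. White paddle 60 mm wide, 4 thick, bead 8 thick along its free edge, 81 mm from the rod's axis to the end. 35 g; stiff hinge (about 0.03 N m friction): stays where it is left. Starts at 0 to 0.3.
- flag_right (a joint): Angle of the right flag, rad: 0 = level towards the robot, bar face up; pi/2 = upright; pi (stop) = level on the far side, disc face up. White paddle 60 mm wide, 4 thick, bead 8 thick along its free edge, 81 mm from the rod's axis to the end. 35 g; stiff hinge (about 0.03 N m friction): stays where it is left. Starts at 0 to 0.3.
- flag_left_hinge (a point): Point on the rod's axis in the middle of the left flag, 80 mm above the counter; axes as the rack's.
- flag_middle_hinge (a point): Point on the rod's axis in the middle of the middle flag, 80 mm above the counter; axes as the rack's.
- flag_right_hinge (a point): Point on the rod's axis in the middle of the right flag, 80 mm above the counter; axes as the rack's.
- flag_left_edge (a point): Middle of the left flag's free edge bead, 77 mm from the rod's axis; moves with the flag.
- flag_middle_edge (a point): Middle of the middle flag's free edge bead, 77 mm from the rod's axis; moves with the flag.
- flag_right_edge (a point): Middle of the right flag's free edge bead, 77 mm from the rod's axis; moves with the flag.
- bay_left (a point): Middle of the floor of the bay behind the left flag, 8 mm above the counter, 165 mm behind the rod; walls to 26 mm above the counter. One container stands in each bay, within 10 mm of this point.
- bay_middle (a point): Middle of the floor of the bay behind the middle flag, 8 mm above the counter, 165 mm behind the rod; walls to 26 mm above the counter. One container stands in each bay, within 10 mm of this point.
- bay_right (a point): Middle of the floor of the bay behind the right flag, 8 mm above the counter, 165 mm behind the rod; walls to 26 mm above the counter. One container stands in each bay, within 10 mm of this point.
- jar_mid (a point): Centre (half-way up) of the squat, wide, clear plastic sample jar with a white lid, 62 mm diameter, 50 mm tall (the widest and lowest of the three containers in the rack's bays). Loose; stands in any one of the three bays.
- bottle_mid (a point): Centre (half-way up) of the slim white sample bottle, 34 mm diameter, 85 mm tall. Loose; stands in any one of the three bays.
- cup_mid (a point): Centre (half-way up) of the small open steel cup, 42 mm over the rim, 55 mm tall. Loose; stands in any one of the three bays.
- gel_mid (a point): Centre (half-way up) of the hand-gel bottle, 56 mm diameter, 150 mm tall, standing on the counter to the right of the rack. Loose.
Things that resemble listed ones, but are neither listed nor needed, are in the scene too. What is shaped like the part that bears bottle_mid but green or red is not meant.

How it is judged:
By the outcome, as a careful person would: the job done as asked, in the order asked, and still so for the second after the job is handed in, with the robot touching nothing.
It also fails if it takes over 42 s, if anything falls off the work surface, if the arm or the gripper's body presses on something with over 40 N, if the wrist force passes 120 N, or if a joint passes its speed limit or range.

ROBOT

A 7-joint arm with a two-finger parallel gripper is mounted at the origin on the work surface. World frame = base frame: x ahead of the robot, y to its left, z up, the work surface at z = 0. Lengths are in m, angles in rad, forces in N, time in s.
With the tool pointing down it reaches from about 0.425 to 0.925 m from the base axis. Payload 6.8 kg.
Tool frame: the origin (TCP) lies at the very end of the fingers, on their centre line; the grasp point (between the pads) lies 19 mm behind it; z points along the fingers, y is the line along which they close (so a half turn about z gives the same grasp; the last joint's range is limited). The gripper opens to 85 mm and grips with 20 to 120 N. Pads are 22 mm wide; open, the fingers measure 114 mm over their backs; the gripper's body (76 mm by 85 mm) begins 54 mm behind the grasp point. The pads swing forward as they close: fully open they stand 13 mm farther back than shut.
Start: joints at [1.042, 0.477, 0.022, 1.555, -0.011, 1.109, -0.083], TCP at [0.276, -0.616, 0.231] pointing down, gripper open.
Joint ranges: [-2.96, 2.96], [-0.34, 2.1], [-1.41, 1.46], [0.24, 2.44], [-1.37, 4.51], [0.17, 1.92], [-2.96, 2.96]. Speed limits (rad/s): [2.39, 2.39, 3.14, 3.14, 3.14, 3.14, 3.14].

INTERFACE

Orientations are given as a unit quaternion [w, x, y, z].
In Python, from station import telemetry, viewer, job, search_frame, cut_out gives the robot as it stands. The module is installed in compiled form; this text tells all that it offers.
- The arm moves only by the shell command python3 -m crank 'ROWS' [FORCE]. ROWS is JSON, a list of rows, each an object with "delta_rot": the turn, a rotation vector about the tool's x, y, z in degrees, a list of three; "xyz": the shift along the tool's x, y, z in m, a list of three; "fingers": the gripper command: -1 is fully open, 1 is shut, values between are in proportion. In form: [{"delta_rot": [ax, ay, az], "xyz": [dx, dy, dz], "fingers": fingers}, ...]. A call has 1 to 10 rows; each row is the pose to reach, as a shift and turn from the pose commanded when the call began, along the tool's axes at that moment; what a row does not reach only later rows make up. A row lasts 1/10 s, in which the tool goes at most 50 mm and 8.59 degrees, less where a joint would pass 70% of its speed; a pose out of reach is approached as far as the arm can. A call with a gripper value outside its range is refused whole. The fingers move at their own pace and stop on an object; FORCE is the grip in N (left out, the last holds). Time passes only in rows, so rows that repeat a pose let the fingers close. It gives the time, the measured TCP pose, the force, the opening and the grip force at its end, in the units of the state.
- telemetry.get_obs(): the state, without advancing time (a new reading comes with each control period).
- viewer.read_camera(name): name is "scene" or "top" or "wrist"; returns a dict with "img" (400x640x3 uint8, red, green, blue), "fx", "fy", "cx", "cy" (pixels), "k1" (the pictures are not rectified: a ray, as slopes to the right and down, at radius r is drawn at 1 + k1 r^2 times it, then the intrinsics apply), "origin" and "rotation" of the camera in the world. Camera axes: x right, y up, looking along -z (the intrinsics and any distortion apply to the point x, -y, -z); pixel columns grow to the right and rows downward; lengths in m; the calibration is good to about 2 mm. A picture is of the moment at which its call begins. There is no depth.
- job.hand_in(): hands the job in; it is judged then, once.
Trained networks look in the newest picture that a camera, given by its name, has taken for a name from the list of things; names that differ only in an ending like _2 or _b are one class to them, and where a whole thing is asked for, a point or a joint stands for the part that bears it (a point fixed in the world has none). Each returns a list of dicts, best first, with "score" (0 to 1); they miss things now and then, are a little off and sometimes report something else, mostly with a low value. They report only what shows in the picture. A call takes as long as a camera call. They do not tell look-alikes from the thing itself.
- search_frame(camera, thing): "pixel" ([column, row] in pixels, amid what is visible of it).
- cut_out(camera, thing): "pixels" (400x640 bool, what is visible of it) and "pixel" ([column, row] in pixels, amid what is visible of it).
The state is a dict: "t": time; "q": joint angles; "joint_vel": joint speeds; "joint_torque": joint torques, N m; "eef_pos": TCP position; "tool_rot": TCP orientation; "contact_force": force on the tool from outside, world axes, zero at the start; "torque": the same for the moment, N m; "gripper_width": opening from 0.0 (shut) to 1.0 (fully open); "grasp_force": force on a finger pad.
Only numpy, scipy, OpenCV 4.12 (cv2) and the standard library are available. Lean on these libraries where they do the work, as an engineer would, in place of code of your own. Each camera call takes 0.05 s, during which the arm holds its last target. There are 200 camera calls.

## Working session

There is one attempt and no reset: what is moved stays moved. The work goes in short steps, Python scripts to look and compute and a shell command to move; the robot and the scene stay as the last step left them, time stands still between calls to the robot, and variables do not carry over. Pictures are saved under pics/ and viewed, at most 10 in all, crops included, and the job is handed in when it is done.

```bash
mkdir -p pics
cat > h.py <<'E'
import numpy as np, cv2
from station import telemetry, viewer, job, search_frame, cut_out
def ray(c,px):
    K=np.array([[c['fx'],0,c['cx']],[0,c['fy'],c['cy']],[0,0,1.]])
    d=np.array([c['k1'],0,0,0,0.])
    u=cv2.undistortPoints(np.array([[px]],float),K,d)[0,0]
    v=np.array(c['rotation'])@np.array([u[0],-u[1],-1]); return np.array(c['origin']),v/np.linalg.norm(v)
def proj(c,P):
    p=np.array(c['rotation']).T@(np.array(P)-c['origin']); s=np.array([p[0],-p[1]])/-p[2]
    s=s*(1+c['k1']*(s@s)); return np.array([c['fx']*s[0]+c['cx'],c['fy']*s[1]+c['cy']])
def atz(c,px,z):
    o,v=ray(c,px); return o+v*(z-o[2])/v[2]
def tri(rs):
    A=0;b=0
    for o,v in rs:
        M=np.eye(3)-np.outer(v,v);A=A+M;b=b+M@o
    return np.linalg.solve(A,b)
E
python3 - <<'E'
from h import *
ims=[]
for n in ["scene","top"]:
    c=viewer.read_camera(n); cv2.imwrite(f'pics/{n}.png',c['img'][:,:,::-1])
    print(n,c['origin'],c['fx'],c['k1'])
    for t in ["flag_left_edge","flag_middle_edge","flag_right_edge","jar_mid","bottle_mid","cup_mid","gel_mid","rack"]:
        print(t,[(np.round(d['pixel']),round(d['score'],2)) for d in search_frame(n,t)])
print(telemetry.get_obs())
E
```

```text
scene [ 1.20683436 -0.09240673  0.79879998] 394.7517436419902 -0.06012338076281996
flag_left_edge [(array([397., 151.]), 0.72)]
flag_middle_edge [(array([365., 156.]), 0.64)]
flag_right_edge [(array([333., 165.]), 0.96)]
jar_mid [(array([391., 234.]), 0.68)]
bottle_mid [(array([476., 219.]), 0.91), (array([425., 225.]), 0.8), (array([481., 247.]), 0.76), (array([451., 283.]), 0.63)]
cup_mid [(array([354., 238.]), 0.93)]
gel_mid [(array([187., 201.]), 0.84)]
rack [(array([375., 205.]), 0.92)]
top [ 0.46750689 -0.07178825  1.41572055] 464.85991907285876 0.03322032555948181
flag_left_edge [(array([239., 253.]), 0.75)]
flag_middle_edge [(array([269., 244.]), 0.86)]
flag_right_edge [(array([302., 239.]), 0.72)]
jar_mid [(array([261., 184.]), 0.68), (array([268., 214.]), 0.56)]
bottle_mid [(array([194., 164.]), 0.53), (array([232., 187.]), 0.52), (array([190., 189.]), 0.43)]
cup_mid [(array([289., 174.]), 0.75), (array([240., 255.]), 0.57)]
gel_mid [(array([426., 208.]), 0.77)]
rack [(array([269., 215.]), 0.64)]
{'t': 0.9, 'q': array([ 1.04190815,  0.4769817 ,  0.02237185,  1.5554007 , -0.01150261,
        1.10938712, -0.08306257]), 'joint_vel': array([-1.16093986e-03,  1.23701995e-03, -4.29017133e-04, -6.03441668e-04,
        3.52001277e-04, -3.02979887e-06, -3.73161311e-04]), 'joint_torque': array([ 1.12056943e-03, -5.96332562e+01,  1.60643779e+00, -2.81554484e+01,
        1.24724937e-02,  1.55925358e-03,  1.01622391e-05]), 'eef_pos': array([ 0.27573976, -0.61609751,  0.23131935]), 'tool_rot': array([-2.74682428e-05,  9.77944493e-01,  2.08864953e-01,  6.95305089e-06]), 'contact_force': array([-0.90344524, -0.14827596,  0.02454083]), 'torque': array([ 5.41723404e-05, -7.18380944e-02, -2.80527536e-02]), 'grasp_force': 0.0, 'gripper_width': 0.9969572299915286}
```

View pics/scene.png

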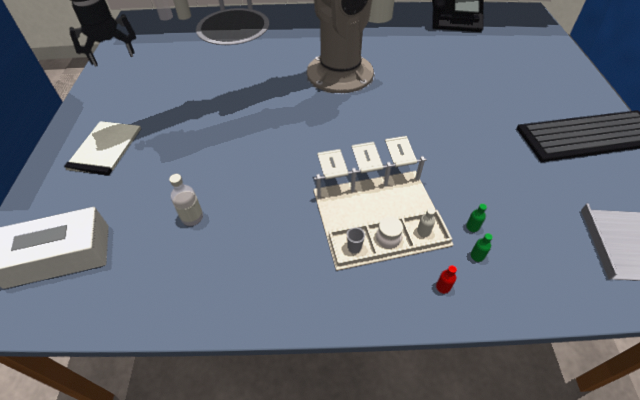

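View pics/top.png

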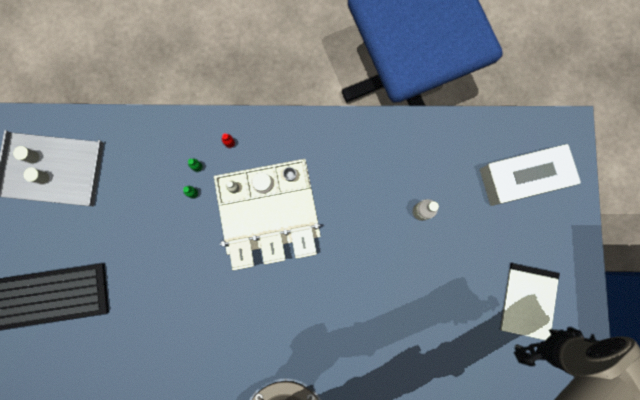

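The three candidates in the bays, as scene/top pixels, are the cup (354,238)/(290,174), the jar (391,232)/(262,184) and the bottle (427,223)/(232,187). The jar is the widest and lowest with a white lid, and it stands in the middle bay. That makes the middle flag the target, at scene (367,156), top (271,246). I'll confirm this in one enlarged crop.

Run:
```python
import cv2,numpy as np
a=cv2.imread('pics/scene.png')[125:275,305:460]; b=cv2.imread('pics/top.png')[150:280,205:335]
a=cv2.resize(a,(413,400),interpolation=cv2.INTER_CUBIC); b=cv2.resize(b,(387,400)[:2] and (387,387),interpolation=cv2.INTER_CUBIC)
o=np.zeros((400,800,3),np.uint8);o[:,:413]=a;o[:387,413:]=b
cv2.imwrite('pics/crop.png',o)
```

```text
(no output)
```

View pics/crop.png

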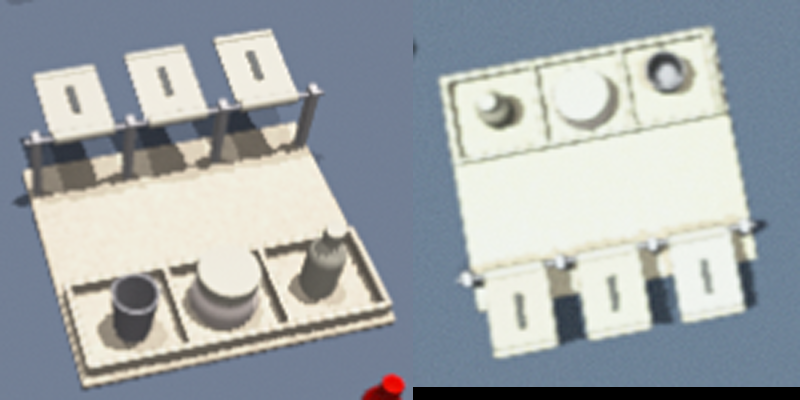

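The jar is in the middle bay: crop (227,285) left, (583,97) right. The middle flag is in front of it, free edge in the scene at (363,144) and in the top view at (275,262).

Run:
```python
from h import *
s=viewer.read_camera("scene");t=viewer.read_camera("top")
S=lambda x,y:(305+x/2.665-.3,125+y/2.667-.3)
T=lambda x,y:(205+(x-413)/2.977-.3,150+y/2.977-.3)
def both(n,a,b):
    p=tri([ray(s,S(*a)),ray(t,T(*b))]); print(n,np.round(p,4)); return p
P=[both('post',a,b) for a,b in [((315,91),(468,279)),((221,104),(560,262)),((130,121),(652,244)),((36,137),(746,227))]]
e=both('edge mid',(154.5,50.5),(620.5,334))
both('edgeL',(242,36),(526,351));both('edgeR',(64,71),(713,314))
both('jarlid',(227,270),(583,95))
P=np.array(P); c=P.mean(0); yd=P[0]-P[3]; yaw=np.arctan2(-yd[0],yd[1]); print('center',c,'len',np.linalg.norm(yd),'yaw',yaw)
xd=np.array([np.cos(yaw),np.sin(yaw)]); d=e[:2]-c[:2]
print('edge rel x',d@xd,'y',d@np.array([-xd[1],xd[0]]),'z',e[2]-.08)
from scipy.spatial.transform import Rotation as R
q=telemetry.get_obs()['tool_rot']; print(R.from_quat(np.roll(q,-1)).as_matrix().round(3))
```

```text
Traceback (most recent call last):
  File "h.py", line 7, in ray
    v=np.array(c['rotation'])@np.array([u[0],-u[1],-1]); return np.array(c['origin']),v/np.linalg.norm(v)
      ~~~~~~~~~~~~~~~~~~~~~~~^~~~~~~~~~~~~~~~~~~~~~~~~~
ValueError: matmul: Input operand 1 has a mismatch in its core dimension 0, with gufunc signature (n?,k),(k,m?)->(n?,m?) (size 3 is different from 4)
```

Rotation is a quaternion; I'll convert it.

```bash
sed -i "s/np.array(c\['rotation'\])/rm(c['rotation'])/; 3i from scipy.spatial.transform import Rotation as R\ndef rm(q): return R.from_quat(np.roll(np.array(q),-1)).as_matrix()" h.py
cat > m.py <<'E'
from h import *
s=viewer.read_camera("scene");t=viewer.read_camera("top")
S=lambda x,y:(305+x/2.665-.3,125+y/2.667-.3)
T=lambda x,y:(205+(x-413)/2.977-.3,150+y/2.977-.3)
def both(n,a,b):
    p=tri([ray(s,S(*a)),ray(t,T(*b))]); print(n,np.round(p,4)); return p
P=[both('post',a,b) for a,b in [((315,91),(468,279)),((221,104),(560,262)),((130,121),(652,244)),((36,137),(746,227))]]
e=both('edge mid',(154.5,50.5),(620.5,334))
both('edgeL',(242,36),(526,351));both('edgeR',(64,71),(713,314))
both('jarlid',(227,270),(583,95))
P=np.array(P); c=P.mean(0); yd=P[0]-P[3]; yaw=np.arctan2(-yd[0],yd[1]); print('center',c,'len',np.linalg.norm(yd),'yaw',yaw)
xd=np.array([np.cos(yaw),np.sin(yaw)]); d=e[:2]-c[:2]
print('edge rel x',d@xd,'y',d@np.array([-xd[1],xd[0]]),'z',e[2]-.08)
print(rm(telemetry.get_obs()['tool_rot']).round(3))
E
python3 m.py
```

```text
post [0.5122 0.1771 0.0855]
post [0.5284 0.0872 0.0876]
post [ 0.5461 -0.      0.0865]
post [ 0.5629 -0.0887  0.0865]
edge mid [0.4604 0.0293 0.0935]
edgeL [0.4442 0.1175 0.0949]
edgeR [ 0.4796 -0.0587  0.0876]
jarlid [0.6956 0.0724 0.0576]
center [0.53740717 0.04389544 0.08651101] len 0.2706331638872005 yaw 0.1883542170910849
edge rel x -0.07832877118989659 y 8.824239485088292e-05 z 0.013525774507720717
[[ 0.913  0.408  0.   ]
 [ 0.408 -0.913 -0.   ]
 [ 0.     0.    -1.   ]]
```

The measurements hold together: the outer posts come out 0.271 m apart, and the edge is 0.078 m from the rod and centred. I'll shut the fingers, move to in front of the middle flag and turn the tool to the rack's yaw.

```bash
python3 -m crank '[{"delta_rot":[0,0,13.3],"xyz":[0.4,-0.52,0],"fingers":1},{"delta_rot":[0,0,13.3],"xyz":[0.4,-0.52,0],"fingers":1},{"delta_rot":[0,0,13.3],"xyz":[0.4,-0.52,0],"fingers":1},{"delta_rot":[0,0,13.3],"xyz":[0.4,-0.52,0],"fingers":1},{"delta_rot":[0,0,13.3],"xyz":[0.4,-0.52,0],"fingers":1},{"delta_rot":[0,0,13.3],"xyz":[0.4,-0.52,0],"fingers":1},{"delta_rot":[0,0,13.3],"xyz":[0.4,-0.52,0],"fingers":1},{"delta_rot":[0,0,13.3],"xyz":[0.4,-0.52,0],"fingers":1},{"delta_rot":[0,0,13.3],"xyz":[0.4,-0.52,0],"fingers":1},{"delta_rot":[0,0,13.3],"xyz":[0.4,-0.52,0],"fingers":1}]'
cat > st.py <<'E'
from h import *
o=telemetry.get_obs();print(o['t'],o['eef_pos'].round(4),o['q'].round(3),o['contact_force'].round(1));print(rm(o['tool_rot']).round(3))
c,s=np.cos(.188),np.sin(.188);d=o['eef_pos']-[.5375,.044,0];print('rack rel',[round(v,4) for v in (d[0]*c+d[1]*s,-d[0]*s+d[1]*c,d[2])])
E
python3 st.py
```

```text
t: 2.1
eef_pos: [0.3923, -0.128, 0.2318]
tool_rot: [0.0, 0.996, 0.094, 0.001]
contact_force: [0.9, 0.4, -0.1]
gripper_width: -0.003
grasp_force: 0.0
2.1 [ 0.3923 -0.128   0.2318] [ 0.414  0.05  -0.257  2.128  0.016  0.964 -1.234] [ 0.9  0.4 -0.1]
[[ 0.982  0.187  0.001]
 [ 0.187 -0.982 -0.001]
 [ 0.001  0.001 -1.   ]]
rack rel [np.float64(-0.1748), np.float64(-0.1418), np.float64(0.2318)]
```

```bash
python3 -m crank '[{"delta_rot":[0,0,0],"xyz":[0.05,-0.142,-0.02],"fingers":1},{"delta_rot":[0,0,0],"xyz":[0.05,-0.142,-0.02],"fingers":1},{"delta_rot":[0,0,0],"xyz":[0.05,-0.142,-0.02],"fingers":1},{"delta_rot":[0,0,0],"xyz":[0.05,-0.142,-0.02],"fingers":1},{"delta_rot":[0,40,0],"xyz":[0.05,-0.142,-0.02],"fingers":1},{"delta_rot":[0,40,0],"xyz":[0.05,-0.142,-0.02],"fingers":1},{"delta_rot":[0,40,0],"xyz":[0.05,-0.142,-0.02],"fingers":1},{"delta_rot":[0,40,0],"xyz":[0.05,-0.142,-0.02],"fingers":1},{"delta_rot":[0,40,0],"xyz":[0.05,-0.142,-0.02],"fingers":1},{"delta_rot":[0,40,0],"xyz":[0.05,-0.142,-0.02],"fingers":1}]'
python3 st.py
```

```text
t: 3.1
eef_pos: [0.4103, 0.027, 0.2607]
tool_rot: [-0.045, 0.958, 0.096, 0.266]
contact_force: [-0.5, 0.5, 0.1]
gripper_width: 0.001
grasp_force: 0.0
3.1 [0.4103 0.027  0.2607] [ 0.745 -0.284 -0.724  2.414 -0.711  0.502 -0.823] [-0.5  0.5  0.1]
[[ 0.84   0.208  0.501]
 [ 0.16  -0.977  0.138]
 [ 0.519 -0.035 -0.854]]
rack rel [np.float64(-0.1281), np.float64(0.007), np.float64(0.2607)]
```

```bash
python3 -m crank '[{"delta_rot":[0,0,0],"xyz":[0.02,0.007,0.012],"fingers":1},{"delta_rot":[0,0,0],"xyz":[-0.04,0.01,0.11],"fingers":1},{"delta_rot":[0,0,0],"xyz":[-0.04,0.01,0.11],"fingers":1},{"delta_rot":[0,0,0],"xyz":[-0.04,0.01,0.11],"fingers":1},{"delta_rot":[0,0,0],"xyz":[-0.04,0.01,0.11],"fingers":1}]'
python3 st.py
```

```text
t: 3.6
eef_pos: [0.4273, 0.0062, 0.1689]
tool_rot: [-0.023, 0.97, 0.091, 0.224]
contact_force: [0.0, -0.4, -0.6]
gripper_width: -0.006
grasp_force: 0.0
3.6 [0.4273 0.0062 0.1689] [ 1.01   0.04  -1.116  2.435 -0.026  0.236 -1.458] [ 0.  -0.4 -0.6]
[[ 0.883  0.186  0.431]
 [ 0.166 -0.983  0.085]
 [ 0.439 -0.003 -0.898]]
rack rel [np.float64(-0.1153), np.float64(-0.0166), np.float64(0.1689)]
```

```bash
python3 -m crank '[{"delta_rot":[0,-5,0],"xyz":[-0.01,-0.017,0.03],"fingers":1},{"delta_rot":[0,-5,0],"xyz":[-0.025,-0.017,0.065],"fingers":1},{"delta_rot":[0,-5,0],"xyz":[-0.037,-0.017,0.099],"fingers":1},{"delta_rot":[0,-5,0],"xyz":[-0.037,-0.017,0.099],"fingers":1},{"delta_rot":[0,-5,0],"xyz":[-0.037,-0.017,0.099],"fingers":1}]'
python3 st.py
```

```text
t: 4.1
eef_pos: [0.4018, 0.0154, 0.0799]
tool_rot: [-0.014, 0.986, 0.107, 0.131]
contact_force: [-0.2, -0.0, -1.6]
gripper_width: -0.002
grasp_force: 0.0
4.1 [0.4018 0.0154 0.0799] [ 0.901  0.44  -1.224  2.433  1.042  0.488 -2.513] [-0.2 -0.  -1.6]
[[ 0.943  0.215  0.255]
 [ 0.208 -0.977  0.055]
 [ 0.261  0.001 -0.965]]
rack rel [np.float64(-0.1386), np.float64(-0.0027), np.float64(0.0799)]
```

```bash
python3 -m crank '[{"delta_rot":[0,0,0],"xyz":[0.01,-0.003,0.017],"fingers":1},{"delta_rot":[0,0,0],"xyz":[0.02,-0.003,0.019],"fingers":1},{"delta_rot":[0,10,0],"xyz":[0.042,-0.003,0.025],"fingers":1},{"delta_rot":[0,10,0],"xyz":[0.042,-0.003,0.025],"fingers":1},{"delta_rot":[0,10,0],"xyz":[0.042,-0.003,0.025],"fingers":1},{"delta_rot":[0,10,0],"xyz":[0.042,-0.003,0.025],"fingers":1}]'
python3 st.py
python3 - <<'E'
from h import *
a=viewer.read_camera("scene")['img'][100:250,280:480];b=viewer.read_camera("wrist")['img'][:,:,::-1]
a=cv2.resize(a[:,:,::-1],(480,360),interpolation=cv2.INTER_CUBIC);b=cv2.resize(b,(320,200))
o=np.zeros((360,800,3),np.uint8);o[:,:480]=a;o[:200,480:]=b;cv2.imwrite('pics/p1.png',o)
E
```

```text
t: 4.7
eef_pos: [0.4572, 0.0302, 0.0683]
tool_rot: [-0.025, 0.972, 0.105, 0.211]
contact_force: [-1.2, -0.3, -0.6]
gripper_width: -0.005
grasp_force: 0.0
4.7 [0.4572 0.0302 0.0683] [ 0.954  0.715 -1.376  2.435  1.592  0.679 -2.955] [-1.2 -0.3 -0.6]
[[ 0.889  0.214  0.405]
 [ 0.193 -0.977  0.093]
 [ 0.415 -0.005 -0.91 ]]
rack rel [np.float64(-0.0815), np.float64(0.0014), np.float64(0.0683)]
```

View pics/p1.png

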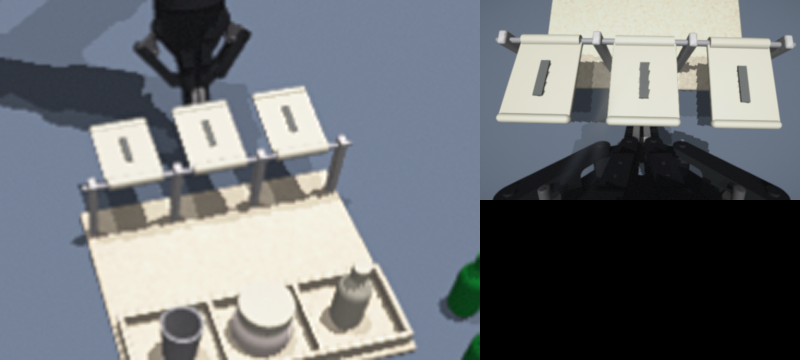

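The fingertips are under the middle flag's free edge, centred: (198,95) in the scene part, (643,125) in the wrist part. Next I'll lift along the arc.

```bash
python3 -m crank '[{"delta_rot":[0,0,0],"xyz":[0.007,0,-0.008],"fingers":1},{"delta_rot":[0,0,0],"xyz":[0.013,0,-0.016],"fingers":1},{"delta_rot":[0,0,0],"xyz":[0.021,0,-0.023],"fingers":1},{"delta_rot":[0,0,0],"xyz":[0.029,0,-0.029],"fingers":1},{"delta_rot":[0,0,0],"xyz":[0.038,0,-0.034],"fingers":1},{"delta_rot":[0,0,0],"xyz":[0.047,0,-0.038],"fingers":1},{"delta_rot":[0,0,0],"xyz":[0.059,0,-0.041],"fingers":1},{"delta_rot":[0,0,0],"xyz":[0.071,0,-0.042],"fingers":1},{"delta_rot":[0,0,0],"xyz":[0.071,0,-0.042],"fingers":1}]'
python3 st.py
python3 - <<'E'
from h import *
a=viewer.read_camera("scene")['img'][100:250,280:480];b=viewer.read_camera("wrist")['img'][:,:,::-1]
a=cv2.resize(a[:,:,::-1],(480,360),interpolation=cv2.INTER_CUBIC);b=cv2.resize(b,(320,200))
o=np.zeros((360,800,3),np.uint8);o[:,:480]=a;o[:200,480:]=b;cv2.imwrite('pics/p2.png',o)
E
```

```text
t: 5.7
eef_pos: [0.5057, 0.0408, 0.1382]
tool_rot: [-0.024, 0.971, 0.105, 0.213]
contact_force: [-0.1, 0.3, 0.7]
gripper_width: 0.002
grasp_force: 0.0
5.7 [0.5057 0.0408 0.1382] [ 0.97   0.54  -1.385  2.291  1.204  0.589 -2.616] [-0.1  0.3  0.7]
[[ 0.887  0.214  0.41 ]
 [ 0.194 -0.977  0.091]
 [ 0.42  -0.001 -0.908]]
rack rel [np.float64(-0.0319), np.float64(0.0028), np.float64(0.1382)]
```

View pics/p2.png

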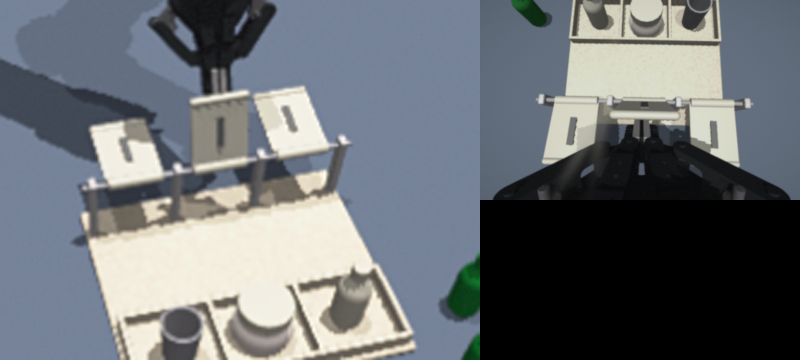

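The flag is up at about 65°: scene part (220,130), with its disc side starting to show to the camera. I'll keep pushing it over, turning the tool vertical as I go.

```bash
python3 -m crank '[{"delta_rot":[0,0,0],"xyz":[0.009,0,0.003],"fingers":1},{"delta_rot":[0,-4,0],"xyz":[0.018,0,0.006],"fingers":1},{"delta_rot":[0,-8,0],"xyz":[0.029,0,0.013],"fingers":1},{"delta_rot":[0,-12,0],"xyz":[0.039,0,0.02],"fingers":1},{"delta_rot":[0,-16,0],"xyz":[0.046,0,0.031],"fingers":1},{"delta_rot":[0,-20,0],"xyz":[0.051,0,0.041],"fingers":1},{"delta_rot":[0,-24,0],"xyz":[0.054,0,0.054],"fingers":1},{"delta_rot":[0,-24,0],"xyz":[0.0555,0,0.065],"fingers":1},{"delta_rot":[0,-24,0],"xyz":[0.0525,0,0.079],"fingers":1},{"delta_rot":[0,-24,0],"xyz":[0.0525,0,0.079],"fingers":1}]'
python3 st.py
```

```text
t: 6.8
eef_pos: [0.5806, 0.0575, 0.084]
tool_rot: [-0.002, 0.994, 0.108, 0.004]
contact_force: [-0.7, 0.0, 0.9]
gripper_width: 0.0
grasp_force: 0.0
6.8 [0.5806 0.0575 0.084 ] [ 0.621  0.856 -1.201  1.85   0.906  1.103 -2.283] [-0.7  0.   0.9]
[[ 0.976  0.215  0.007]
 [ 0.215 -0.977  0.005]
 [ 0.008 -0.003 -1.   ]]
rack rel [np.float64(0.0448), np.float64(0.0052), np.float64(0.084)]
```

```bash
python3 -m crank '[{"delta_rot":[0,0,0],"xyz":[0.008,0.004,0.001],"fingers":1},{"delta_rot":[0,0,0],"xyz":[0.01,0.004,0.002],"fingers":1},{"delta_rot":[0,0,0],"xyz":[0.01,0.004,0.003],"fingers":1},{"delta_rot":[0,0,0],"xyz":[0.01,0.004,0.003],"fingers":1}]'
python3 st.py
```

```text
t: 7.2
eef_pos: [0.5928, 0.0561, 0.0838]
tool_rot: [-0.002, 0.994, 0.108, 0.005]
contact_force: [0.9, 0.4, -0.2]
gripper_width: 0.003
grasp_force: 0.0
7.2 [0.5928 0.0561 0.0838] [ 0.613  0.867 -1.194  1.824  0.91   1.112 -2.271] [ 0.9  0.4 -0.2]
[[ 0.977  0.215  0.01 ]
 [ 0.215 -0.977  0.006]
 [ 0.011 -0.003 -1.   ]]
rack rel [np.float64(0.0566), np.float64(0.0015), np.float64(0.0838)]
```

```bash
python3 -m crank '[{"delta_rot":[0,0,0],"xyz":[0,0,0.001],"fingers":1},{"delta_rot":[0,0,0],"xyz":[0,0,0.002],"fingers":1},{"delta_rot":[0,0,0],"xyz":[0,0,0.003],"fingers":1},{"delta_rot":[0,0,0],"xyz":[0,0,0.003],"fingers":1}]'; python3 -m crank '[{"delta_rot":[0,0,0],"xyz":[0,0,0.001],"fingers":1},{"delta_rot":[0,0,0],"xyz":[0,0,0.002],"fingers":1},{"delta_rot":[0,0,0],"xyz":[0,0,0.002],"fingers":1}]'
```

```text
t: 7.6
eef_pos: [0.5929, 0.0564, 0.0819]
tool_rot: [-0.002, 0.994, 0.108, 0.005]
contact_force: [-2.9, -2.0, 11.7]
gripper_width: 0.004
grasp_force: 5.5
t: 7.9
eef_pos: [0.5929, 0.0564, 0.0814]
tool_rot: [-0.001, 0.994, 0.108, 0.006]
contact_force: [-7.2, -4.7, 23.6]
gripper_width: -0.001
grasp_force: 11.7
```

The flag is against the stop: 24 N at z = 0.0815, and the face is expected at 0.082. Now I'll retreat upward and back, then check.

```bash
python3 -m crank '[{"delta_rot":[0,0,0],"xyz":[0,0,-0.03],"fingers":1},{"delta_rot":[0,0,0],"xyz":[0,0,-0.08],"fingers":1},{"delta_rot":[0,0,0],"xyz":[-0.05,0,-0.13],"fingers":1},{"delta_rot":[0,0,0],"xyz":[-0.1,0,-0.18],"fingers":1},{"delta_rot":[0,0,0],"xyz":[-0.1,0.04,-0.2],"fingers":1},{"delta_rot":[0,0,0],"xyz":[-0.1,0.09,-0.2],"fingers":1},{"delta_rot":[0,0,0],"xyz":[-0.1,0.14,-0.2],"fingers":1},{"delta_rot":[0,0,0],"xyz":[-0.1,0.19,-0.2],"fingers":1},{"delta_rot":[0,0,0],"xyz":[-0.1,0.2,-0.2],"fingers":1},{"delta_rot":[0,0,0],"xyz":[-0.1,0.2,-0.2],"fingers":1}]'
python3 - <<'E'
from h import *
a=viewer.read_camera("scene")['img'][100:280,280:480];b=viewer.read_camera("top")['img'][140:290,190:350]
a=cv2.resize(a[:,:,::-1],(400,360),interpolation=cv2.INTER_CUBIC);b=cv2.resize(b[:,:,::-1],(384,360),interpolation=cv2.INTER_CUBIC)
cv2.imwrite('pics/p3.png',np.hstack([a,b]))
E
```

```text
t: 8.9
eef_pos: [0.5362, -0.1665, 0.2758]
tool_rot: [-0.002, 0.995, 0.104, 0.005]
contact_force: [-0.2, 0.3, 0.5]
gripper_width: 0.003
grasp_force: 0.0
```

View pics/p3.png

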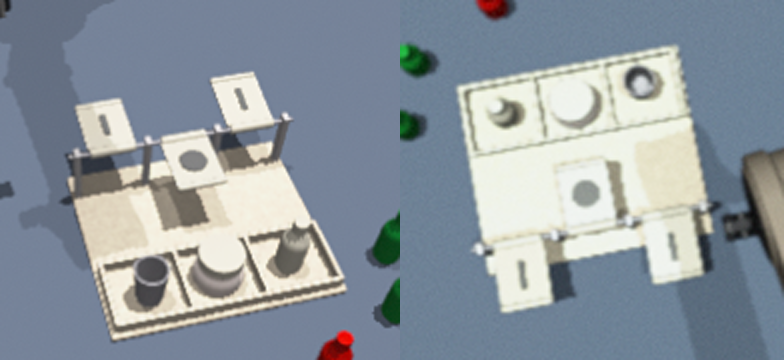

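The middle flag lies flat on the far side with its disc up: (195,160) in the scene part, (585,193) in the top part. The other two flags and all the containers are as they were, so I'm handing in.

```bash
python3 -c "
from station import job
print(job.hand_in())"
```

```text
the job is handed in; nothing more can be done
None
```

The squat jar was in the middle bay; the middle flag in front of it now lies flat on the far side, disc face up, the other two flags and all the containers look unmoved in the final pictures, and the job is handed in (no verdict came back).

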